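# Draw out the camera monopod to its second stop and hold it

## Task

Squeeze the button on the head of the small table monopod and, with the button squeezed, pull the head straight up past the first stop (the thin inner pole is out) until the second stop is felt (the thicker middle tube is out as well). Keep its heavy foot standing on the worktop, do not lift or tip it, and leave the other things where they are. Finish while still holding the head at full height: it sinks when let go, so the program ends with the gripper closed on it.

Things in the scene. Friction and masses are not known exactly. Their poses are not given: they have to be found in the camera images.
- stand: Loose table monopod, about 2.7 kg. Round dark foot 140 mm wide, 26 mm high; column 34 mm wide, black collar 44 mm wide with its top 108 mm up. Out of it slide a middle tube (28 mm wide, black end ring), and out of that a thin pole (21 mm) with the head. Origin: centre of the foot's underside; z up the column; x towards the small camera on the head; +y is the button's side.
- pole_grip (a point): Middle of the head's black block (46 along x, 34 along y, 48 mm high: 20 above, 28 below this point), on the column's axis, axes as the stand; 152 mm above the worktop at start, 272 drawn out. The button stands 8 mm out of the +y face: 42 mm along y, 36 pressed. Pinched from above along y, the fingers press it. Camera 28x44x34 mm on the +x side, from 45 mm out, top 1 mm below.
- button (a joint): Squeeze button, 28 x 28 mm aluminium pad in the head's +y face, centre 3 mm below pole_grip: 0 out, 0.006 m fully in (towards -y, 8 N). Springs back. While it is less than 4 mm in, the pole is latched down and pulling lifts the whole monopod.
- pole (a joint): How far the thin pole with the head stands out of the middle tube: 0 down, 0.06 m at its end, the first stop. It slides easily (1 N); pole, head and camera weigh 0.4 kg and sink when let go.
- mid (a joint): How far the middle tube stands out of the column: 0 down, 0.06 m at its end, the second stop. Stiff: 6 N of friction, so it follows only once the pole is at the first stop and is pulled about 6 N harder. At the second stop the pull rises by some 14 to 20 N more before the foot leaves the worktop.
- garlic: Garlic bulb, 56 mm, bystander beside the monopod; origin at its underside.
- mug_spotted: White mug with dark spots, 82 x 117 mm, 91 mm high, bystander beside the monopod; origin at its underside.
- mug_green: Green and white mug, 78 x 116 mm, 101 mm high, bystander; origin at its underside.
- jar: Glass jar with a dark lid, 65 mm across, 86 mm high, bystander; origin at its underside.
- pot_brush: Wooden pot brush standing on its bristles, 58 mm across, 87 mm high, bystander; origin at its underside.
- pear: Pear lying on its side, 126 x 70 x 69 mm, bystander; origin at its underside.
Not all that is in view belongs to the job. What is shaped like the stand but purple or yellow is not meant.

How it is judged (in metres and radians):
On the way, in this order (a step that is already met when the one before it is completed fails the run):
1. the button is squeezed in while the pole is still down (value of joint button above 0.004 m and value of joint pole below 0.012 m), for 0.1 s.
2. the thin pole is out to the first stop (value of joint pole above 0.054 m), for 0.1 s.
3. the middle tube is out to the second stop (value of joint each of pole, mid above 0.054 m), for 0.1 s.
At the end, for the whole second after the job is handed in: The gripper still holds the monopod's head (more than 2 N of contact), thin pole and middle tube are each out to within 6 mm of their stops, and the foot stands upright on the worktop (origin less than 5 mm up, tilt under 0.06 rad) (all of step 3 and height (world z) of stand below 0.005 m and angle between stand's own z axis and vertical below 0.06 rad and contact force between the fingers and stand above 2 N); the arm keeps its last pose, push and grip.
It fails at once if the monopod's foot is lifted more than 15 mm off the worktop (height (world z) of stand above 0.015 m).
It fails at once if the monopod is tipped by more than 0.2 rad (angle between stand's own z axis and vertical above 0.2 rad).
It fails at once if a bystander is moved by more than 30 mm (distance of any of garlic, mug_spotted, mug_green, jar, pot_brush, pear from where it was at the start of the episode above 0.03 m).
It also fails if it takes over 35 s, if anything falls off the work surface, if the arm or the gripper's body presses on something with over 40 N, if the wrist force passes 120 N, or if a joint passes its speed limit or range.

## Robot

A 7-joint arm with a two-finger parallel gripper is mounted at the origin on a cart in front of the work surface, level with it; the furniture and walls round the work are solid. World frame = base frame: x ahead of the robot, y to its left, z up, the work surface at z = 0. Lengths are in mm, angles in rad, forces in N, time in s.
With the tool pointing down it reaches from about 400 to 875 mm from the base axis. Payload 6.5 kg.
Tool frame: the origin (TCP) lies midway between the tips of the shut fingers; the grasp point (between the pads) lies 19 mm behind it; x points along the fingers, z is the direction in which the jaws open and shut, and the axes are right-handed (so a half turn about x gives the same grasp; the last joint's range is limited). The gripper opens to 85 mm and grips with 20 to 120 N. Pads are 22 mm wide; open, the fingers measure 114 mm over their backs; the gripper's body (76 mm by 85 mm) begins 54 mm behind the grasp point. The pads swing forward as they close: fully open they stand 13 mm farther back than shut.
Start: joints at [1.039, 0.536, -0.004, 1.538, 0.003, 1.067, -0.071], TCP at [291.934, -580.745, 231.29] pointing down, gripper open.
Joint ranges: [-2.7, 2.7], [-0.37, 2.16], [-1.27, 1.26], [0.24, 2.4], [-1.31, 4.45], [0.19, 1.91], [-2.76, 2.76]. Speed limits (rad/s): [2.39, 2.39, 3.14, 3.14, 3.14, 3.14, 3.14].

## Interface

Orientations are given as a 3x3 rotation matrix whose columns are the frame's x, y, z axes.
In Python, from bench import r, eoat, inverse_kinematics, sensors, optics, job gives the robot as it stands. Calls block until the motion is done:
- r.move_ptp(position, orientation): joint-space move of the TCP to a pose.
- r.move_linear(position, rotation=None, v=150, force_limit=None): straight line of the TCP; rotation=None keeps the orientation; v is the mean speed in mm/s. With force_limit (N) it stops when the force on the tool has changed by that much, and returns True; else False.
- r.move_j(angles): joint-space move.
- eoat.ungrasp() and eoat.gripper_close(): open the fingers fully, or close them until they stop; the grip force is fixed at half the most.
- r.hold(seconds).
- inverse_kinematics(position, orientation): joint angles nearest the present ones, or None.
- sensors.get_state(): the state.
- optics.grab_frame(name): name is "scene" or "side" or "wrist"; returns a dict with "frame" (400x640x3 uint8, red, green, blue), "range_z" (400x640 float32, mm along the optical axis (not along the pixel's ray), 0 where there is no reading), "intrinsics" (3x3 intrinsics, pixels), "R" (3x3) and "t" (3): a world point X has camera coordinates R X + t. Camera axes: x right, y down, z forward; pixel columns grow to the right and rows downward; lengths in mm; the calibration is good to about 2 mm. A picture is of the moment at which its call begins.
A pose or a line that the arm cannot do raises r.IKError and nothing moves.
- job.finish_job(): hands the job in, once; it reports no verdict.
The state is a dict: "clock": time; "joint_positions": joint angles; "joint_velocities": joint speeds; "joint_torque": joint torques, N m; "tcp_pos": TCP position; "orientation": TCP orientation; "wrist_force": force on the tool from outside, world axes, zero at the start; "wrist_torque": the same for the moment, N m; "opening": opening from 0.0 (shut) to 1.0 (fully open).
Only numpy, scipy, OpenCV 4.12 (cv2) and the standard library are available. Lean on these libraries where they do the work, as an engineer would, in place of code of your own. Each camera call takes 0.05 s, during which the arm holds its last target. There are 200 camera calls.

## Working session

There is one attempt and no reset: what is moved stays moved. The work goes in short steps, each a Python script; the robot and the scene stay as the last script left them, time stands still between calls to the robot, and variables do not carry over. Pictures are saved under pics/ and viewed, about 8 in all and at most 12, crops included, and the job is handed in when it is done.

```bash
mkdir -p pics
python3 - <<'E'
from bench import *
import cv2,numpy as np
for n in("scene","side"):
    d=optics.grab_frame(n); cv2.imwrite(f"pics/{n}0.png",d["frame"][:,:,::-1]); np.savez(f"{n}0.npz",**d)
    print(n,d["intrinsics"].round(1).tolist(),(-d["R"].T@d["t"]).round(),d["R"][2].round(2),(d["range_z"]>0).mean())
s=sensors.get_state();print(s["clock"],s["orientation"],s["wrist_force"],s["opening"])
E
```

```text
scene [[456.0, 0.0, 321.9], [0.0, 456.0, 201.4], [0.0, 0.0, 1.0]] [ -111. -1141.  1336.] [ 0.33  0.65 -0.69] 0.99101171875
side [[415.2, 0.0, 316.3], [0.0, 415.2, 199.7], [0.0, 0.0, 1.0]] [-357.  505.  900.] [ 0.67 -0.38 -0.64] 0.99598046875
0.1 [[-8.08420683e-04  8.93430723e-01  4.49200279e-01]
 [ 1.35833884e-03  4.49200992e-01 -8.93429697e-01]
 [-9.99998751e-01 -1.12100859e-04 -1.57672503e-03]] [0.24009379 0.73929496 0.0917504 ] 0.9963843198847008
```

View pics/scene0.png

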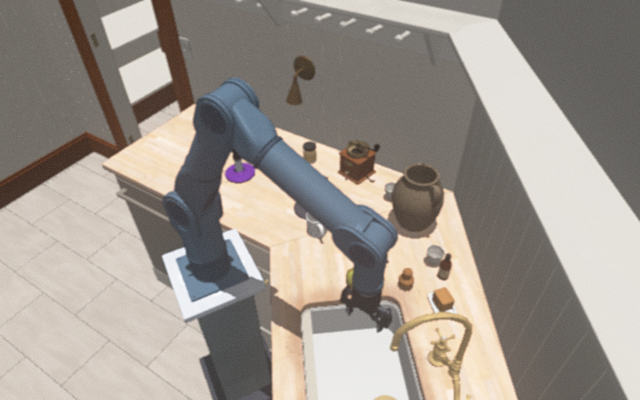

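View pics/side0.png

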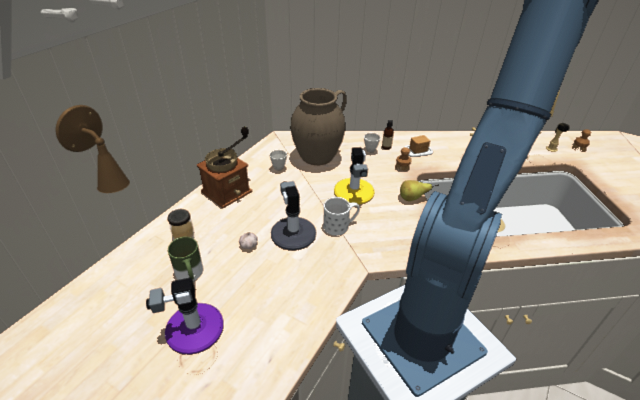

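The side view shows the dark-footed target at about (293,234), its head at about (290,197), and the spotted mug at (337,216). The purple stand at (195,325) and the yellow one at (355,190) are decoys. In the scene view the arm hides the target. Next I'll enlarge the target and get its 3D points.

```bash
cat > h.py <<'E'
import numpy as np,cv2
def cloud(d):
    Z=d["range_z"].astype(float);v,u=np.indices(Z.shape);K=d["intrinsics"]
    P=np.stack([(u-K[0,2])/K[0,0]*Z,(v-K[1,2])/K[1,1]*Z,Z],-1)
    W=(P-d["t"])@d["R"]; W[Z==0]=np.nan
    return W
E
python3 - <<'E'
import numpy as np,cv2
from h import *
d=np.load("side0.npz");W=cloud(d);f=d["frame"]
cv2.imwrite("pics/c1.png",cv2.resize(f[165:255,225:385][:,:,::-1],None,fx=5,fy=5,interpolation=cv2.INTER_CUBIC))
S=W[165:255,225:385].reshape(-1,3)
# foot rim
C=f[165:255,225:385].reshape(-1,3).astype(int)
m=(C.max(1)<75)&(S[:,2]>8)&(S[:,2]<34)
(c,rad)=cv2.minEnclosingCircle(S[m][:,:2].astype(np.float32));print("foot",c,rad,m.sum(),np.median(S[m],0))
near=np.hypot(S[:,0]-c[0],S[:,1]-c[1])<110
for lo,hi in((60,108),(110,122),(122,140),(140,168),(168,185)):
    k=near&(S[:,2]>lo)&(S[:,2]<hi); Q=S[k]
    print(lo,hi,k.sum(),Q.min(0).round() if k.any() else'',Q.max(0).round() if k.any() else '',Q.mean(0).round() if k.any() else '')
E
```

```text
foot (557.0320434570312, 154.30023193359375) 168.937255859375 285 [480.46817512 146.80174546  21.91452537]
60 108 62 [451. 121.  60.] [480. 136. 107.] [458. 130.  85.]
110 122 25 [451. 120. 110.] [480. 135. 119.] [460. 128. 115.]
122 140 19 [449. 120. 123.] [538. 138. 140.] [498. 127. 133.]
140 168 161 [449.  79. 141.] [546. 142. 168.] [499. 118. 154.]
168 185 93 [450.  96. 169.] [489. 136. 178.] [469. 117. 174.]
```

View pics/c1.png

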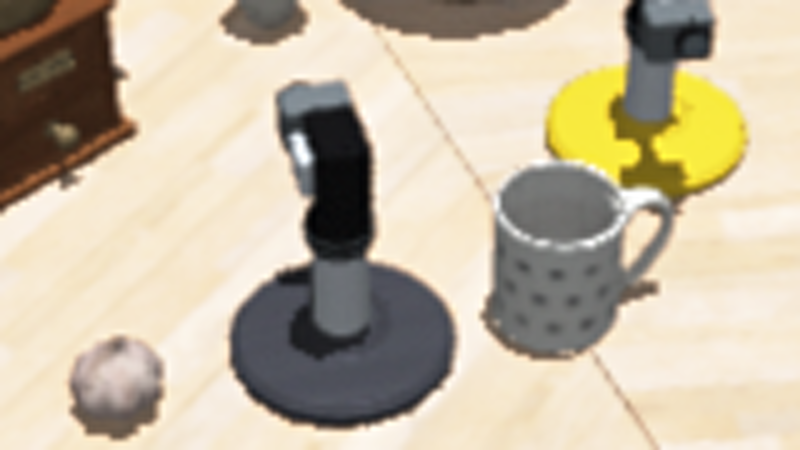

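The crop shows the stand's black head block at about (340,150). The aluminium button is on its left face (302,165) and the camera is behind it (315,100), so stand +x points away from the side camera. Garlic is on the left and the spotted mug on the right. Next I'll fit the foot and head on restricted masks.

Run:
```python
import numpy as np,cv2
from h import *
d=np.load("side0.npz");W=cloud(d);f=d["frame"].astype(int)
def reg(x0,y0,x1,y1):  # crop coords
    s=np.s_[165+y0//5:165+y1//5,225+x0//5:225+x1//5]; return W[s].reshape(-1,3),f[s].reshape(-1,3)
S,C=reg(215,250,470,430)
m=(S[:,2]>22)&(S[:,2]<30)&(C.max(1)<110)
print("foottop",m.sum(),cv2.minEnclosingCircle(S[m][:,:2].astype(np.float32)),np.percentile(S[m],[2,98],axis=0).round())
S,C=reg(265,70,385,235)
for lo,hi in((110,122),(122,140),(140,165),(165,180)):
    k=(S[:,2]>lo)&(S[:,2]<hi);Q=S[k];print(lo,k.sum(),Q.min(0).round(),Q.max(0).round())
k=(S[:,2]>165)&(C.max(1)<60);print("top",k.sum(),S[k].mean(0),cv2.minAreaRect(S[k][:,:2].astype(np.float32)))
S=S[(S[:,2]>165)|True];b=(C.min(1)>120)&(S[:,2]>125);print("button",S[b].round().tolist())
for n,(x0,y0,x1,y1) in dict(garlic=(65,335,165,430),mug=(485,155,675,355)).items():
    S,C=reg(x0,y0,x1,y1);k=S[:,2]>10;print(n,S[k].min(0).round(),S[k].max(0).round())
```

```text
foottop 156 ((454.155517578125, 118.41281127929688), 56.59043502807617) [[419.  81.  22.]
 [495. 158.  30.]]
110 45 [448.  98. 110.] [480. 135. 121.]
122 51 [440. 106. 123.] [538. 138. 140.]
140 215 [438.  79. 141.] [546. 142. 165.]
165 154 [439.  96. 165.] [489. 141. 178.]
top 123 [461.1428948  119.19406255 172.85621654] ((464.0743713378906, 118.00892639160156), (28.489501953125, 43.00634002685547), 79.54913330078125)
button [[546.0, 106.0, 150.0], [545.0, 103.0, 149.0], [543.0, 101.0, 150.0], [543.0, 98.0, 149.0], [534.0, 95.0, 153.0], [533.0, 92.0, 153.0], [529.0, 91.0, 155.0], [529.0, 88.0, 154.0], [529.0, 85.0, 153.0], [526.0, 83.0, 154.0], [527.0, 79.0, 153.0], [540.0, 112.0, 152.0], [537.0, 110.0, 153.0], [538.0, 107.0, 151.0], [532.0, 106.0, 155.0], [532.0, 103.0, 154.0], [531.0, 100.0, 154.0], [531.0, 97.0, 153.0], [529.0, 95.0, 153.0], [529.0, 91.0, 151.0], [525.0, 90.0, 154.0], [525.0, 87.0, 153.0], [525.0, 83.0, 152.0], [527.0, 79.0, 149.0], [543.0, 118.0, 148.0], [536.0, 117.0, 153.0], [533.0, 112.0, 153.0], [531.0, 110.0, 153.0], [528.0, 108.0, 154.0], [526.0, 106.0, 15
[... 1298 characters left out ...]
81.0, 137.0, 158.0], [471.0, 138.0, 166.0], [473.0, 134.0, 163.0], [468.0, 133.0, 165.0], [444.0, 104.0, 172.0], [481.0, 137.0, 154.0], [466.0, 141.0, 167.0], [463.0, 139.0, 168.0], [465.0, 135.0, 165.0], [439.0, 107.0, 173.0], [481.0, 137.0, 150.0], [465.0, 141.0, 164.0], [461.0, 140.0, 166.0], [459.0, 137.0, 167.0], [455.0, 136.0, 169.0], [481.0, 137.0, 147.0], [467.0, 140.0, 158.0], [458.0, 141.0, 165.0], [459.0, 138.0, 163.0], [481.0, 137.0, 143.0], [457.0, 142.0, 163.0], [457.0, 139.0, 161.0], [468.0, 140.0, 143.0], [442.0, 106.0, 145.0], [459.0, 141.0, 143.0], [440.0, 107.0, 143.0], [443.0, 106.0, 129.0]]
garlic [456. 225.  12.] [508. 281.  59.]
mug [ 389. -152.   10.] [548.  26.  96.]
```

```bash
cat >> h.py <<'E'
def R_of(yaw,sgn=-1):  # tool x down, tool z = sgn*stand y ; stand x at yaw
    z=sgn*np.array([-np.sin(yaw),np.cos(yaw),0]);x=np.array([0,0,-1.]);return np.stack([x,np.cross(z,x),z],1)
E
python3 - <<'E'
from bench import *
from h import *
yaw=np.radians(-12)
for s in(-1,1):
  for z in (130,255,360): print(s,z,inverse_kinematics([463,119,z],R_of(yaw,s)))
r.move_linear([292,-581,400])
r.move_ptp([463,119,360],R_of(yaw,-1))
d=optics.grab_frame("wrist");np.savez("w0.npz",**d);cv2.imwrite("pics/w0.png",d["frame"][:,:,::-1])
s=sensors.get_state();print(s["clock"],s["tcp_pos"],s["joint_positions"],s["wrist_force"])
W=cloud(d);f=d["frame"].astype(int)
near=np.hypot(W[...,0]-463,W[...,1]-119)<100
k=near&(W[...,2]>163)&(W[...,2]<185);print(k.sum(),cv2.minAreaRect(W[k][:,:2].astype(np.float32)),np.median(W[k],0))
E
```

```text
-1 130 [-0.06111785  0.423603   -0.34553843  2.04795706  0.21677045  0.70406135
 -2.32475767]
-1 255 [ 0.13371116  0.26177059 -0.55857071  1.92820238  0.16413021  0.99617424
 -2.27941372]
-1 360 [ 0.23601907  0.1655311  -0.65176649  1.77989301  0.10619667  1.23143495
 -2.22482806]
1 130 [ 0.32505084  0.5451099  -0.84186617  2.02754254  0.56129869  0.81333997
  0.51491051]
1 255 [ 0.46712041  0.36678093 -0.98610653  1.91275171  0.35243836  1.04777647
  0.69277053]
1 360 [ 0.49405654  0.22535409 -0.96830388  1.76884929  0.19528555  1.24934938
  0.8367073 ]
3.9833 [463.35137256 118.29092143 359.97134079] [ 0.32014875  0.18060929 -0.74952981  1.77580144  0.13000142  1.2355826
 -2.24574059] [ 1.1148979  -0.42311792  0.86226017]
1318 ((467.28509521484375, 118.35397338867188), (39.55730438232422, 44.90229034423828), 77.70978546142578) [467.74742077 115.94126771 170.8738481 ]
```

View pics/w0.png

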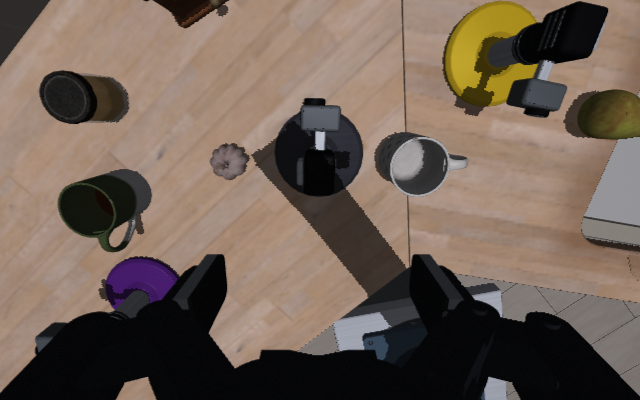

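The wrist view shows the head block at (318,172), nicely aligned with the image axes. The camera is at (320,118), the dark foot at (318,152), the garlic at (229,161) and the spotted mug at (420,165). I'll refine the fit from this view.

Run:
```python
from h import *
d=np.load("w0.npz");W=cloud(d);f=d["frame"].astype(int);mx=f.max(2)
near=np.hypot(W[...,0]-466,W[...,1]-118)<95
k=near&(W[...,2]>166)&(W[...,2]<180)&(mx<60)
k=cv2.morphologyEx(k.astype(np.uint8),cv2.MORPH_OPEN,np.ones((3,3)))>0
P=W[k];print("block",k.sum(),cv2.minAreaRect(P[:,:2].astype(np.float32)),P.mean(0),np.percentile(P[:,2],[5,50,95]))
for y in (-10,-12,-14):
    a=np.radians(y);q=P[:,:2]@np.array([[np.cos(a),-np.sin(a)],[np.sin(a),np.cos(a)]]);e=np.percentile(q,[1,99],axis=0)
    c=e.mean(0);print(y,np.diff(e,axis=0),np.array([[np.cos(a),-np.sin(a)],[np.sin(a),np.cos(a)]])@c)
k=near&(W[...,2]>22)&(W[...,2]<29);P=W[k][:,:2].astype(np.float32)
print("foot",k.sum(),cv2.minEnclosingCircle(P),cv2.fitEllipse(cv2.convexHull(P)))
k=near&(W[...,2]>138)&(W[...,2]<156)&(mx>70);k=cv2.morphologyEx(k.astype(np.uint8),cv2.MORPH_OPEN,np.ones((3,3)))>0
P=W[k&(W[...,0]>500)];print("cam",len(P),P.mean(0),cv2.minAreaRect(P[:,:2].astype(np.float32)))
```

```text
block 1237 ((466.2727966308594, 115.67267608642578), (33.95745086669922, 44.27485656738281), 77.23199462890625) [467.07219094 115.36260352 170.72495679] [168.22416835 170.93231386 172.3453739 ]
-10 [[43.5814129  33.54309193]] [466.38678169 115.48193669]
-12 [[43.6030493  32.70143844]] [466.32836291 115.28724978]
-14 [[43.50658891 32.57956563]] [466.38588142 115.43432704]
foot 144 ((468.4103698730469, 115.14720153808594), 25.44292449951172) ((468.5574035644531, 115.46975708007812), (45.67992401123047, 50.35749816894531), 152.20848083496094)
cam 825 [523.21300523 101.24898934 150.1893314 ] ((522.90771484375, 101.42927551269531), (40.36919403076172, 23.28908920288086), 77.88419342041016)
```

Fit result: block centre (466.4,115.5), yaw about -12.8°, top z 171, all consistent with the camera's position. Next is a guarded descent with the jaws centred 1 mm towards the button, then the squeeze.

Run:
```python
from bench import *
from h import *
yaw=np.radians(-12.8);y=np.array([-np.sin(yaw),np.cos(yaw)])
p=np.array([466.4,115.5])+1.0*y; R=R_of(yaw,-1)
r.move_linear([*p,240],R,v=120)
print("hit",r.move_linear([*p,129],R,v=80,force_limit=8))
s=sensors.get_state();print(s["tcp_pos"],s["wrist_force"])
eoat.gripper_close();r.hold(0.3)
s=sensors.get_state();print(s["clock"],s["tcp_pos"],s["wrist_force"],s["wrist_torque"],"opening mm",s["opening"]*85)
d=optics.grab_frame("side");np.savez("s1.npz",**d);cv2.imwrite("pics/s1.png",cv2.resize(d["frame"][130:260,210:390][:,:,::-1],None,fx=4,fy=4,interpolation=cv2.INTER_CUBIC))
```

```text
hit False
[466.9903466  116.55198419 129.43213299] [-0.5920638  -0.02414434 -0.31059055]
7.5 [467.25176425 116.7570253  129.94455311] [-1.99643784 -0.41992511  8.9842557 ] [ 0.35393995  0.43851118 -0.37006705] opening mm 33.25842751873633
```

View pics/s1.png

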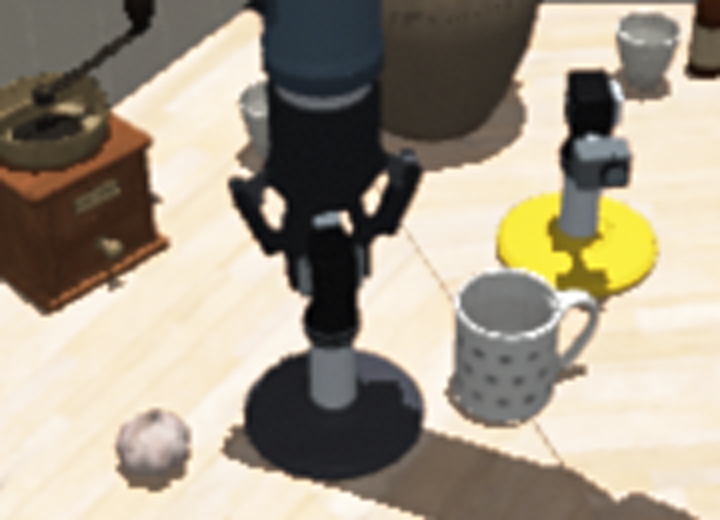

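The picture shows the fingers straddling the head at about (330,270), the foot upright, and garlic and mug in place. The opening of about 33 mm (36 expected pressed, 42 out) means the button is squeezed. Next I pull in guarded stages.

Run:
```python
from bench import *
import numpy as np
p=sensors.get_state()["tcp_pos"].copy() if hasattr(sensors.get_state()["tcp_pos"],"copy") else list(sensors.get_state()["tcp_pos"])
z0=p[2]
def up(dz,v,fl):
    h=r.move_linear([p[0],p[1],z0+dz],v=v,force_limit=fl);s=sensors.get_state()
    print(dz,h,round(s["clock"],2),"rise",round(s["tcp_pos"][2]-z0,1),s["tcp_pos"][:2],s["wrist_force"].round(1),round(s["opening"]*85,1));return h
if not up(12,30,20) and not up(50,40,12):
    r.hold(.1); up(54,20,12)
```

```text
12 False 8.13 rise 12.0 [467.12836335 116.74320802] [-0.2 -0.3 -3.2] 33.1
50 False 9.23 rise 50.0 [467.25023385 116.74450007] [-1.7  0.5 -3.3] 33.3
54 False 9.68 rise 54.2 [467.27111806 116.78467216] [-0.7 -0.5 -3.2] 33.5
```

Run:
```python
from bench import *
p=list(sensors.get_state()["tcp_pos"]); z0=129.94
def up(dz,v,fl):
    h=r.move_linear([p[0],p[1],z0+dz],v=v,force_limit=fl);s=sensors.get_state()
    print(dz,h,round(s["clock"],2),"rise",round(s["tcp_pos"][2]-z0,1),s["tcp_pos"][:2],s["wrist_force"].round(1),round(s["opening"]*85,1));return h
up(66,15,16);r.hold(.2)
if not up(112,30,10): up(130,10,7)
r.hold(.4);s=sensors.get_state();print(s["tcp_pos"],s["wrist_force"],s["clock"])
d=optics.grab_frame("side")
import cv2,numpy as np
np.savez("s2.npz",**d);cv2.imwrite("pics/s2.png",cv2.resize(d["frame"][100:260,210:390][:,:,::-1],None,fx=3.7,fy=3.7,interpolation=cv2.INTER_CUBIC))
```

```text
66 False 10.63 rise 66.0 [467.18531615 116.75135571] [-0.2  0.3 -9. ] 33.3
112 False 12.52 rise 112.0 [467.27142823 116.74375779] [-1.7 -0.1 -8.6] 33.2
130 True 13.49 rise 119.7 [466.96233024 116.4797311 ] [ 1.7 -1.1 -2.5] 33.4
[466.58579367 116.51163274 248.71435966] [ 5.25695063 -0.58548641 -2.85345098] 13.8917
```

View pics/s2.png

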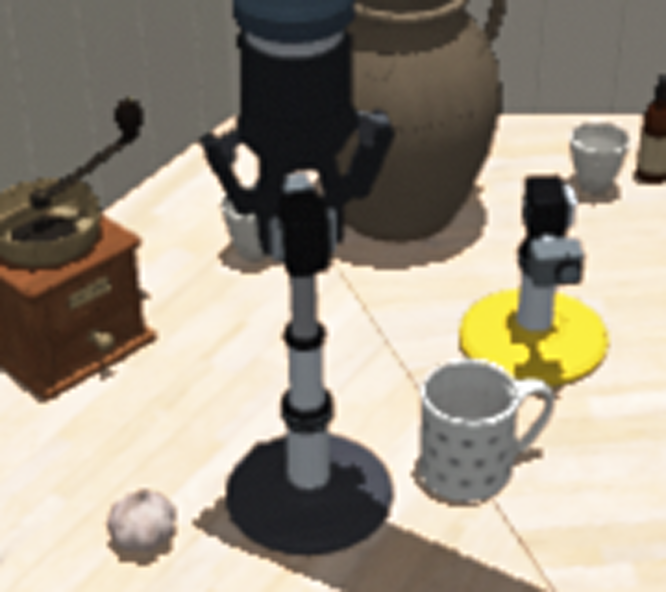

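The picture shows the thin pole and middle tube both out (rings at (305,335) and (307,408)), the foot flat, and garlic and mug unmoved. The pull eased after the guarded stop, so I'll re-pull gently to confirm the stop. I'll also check numerically that the foot and head haven't shifted.

Run:
```python
from bench import *
from h import *
P=lambda s:print(round(s["clock"],2),s["tcp_pos"].round(2),s["wrist_force"].round(1),round(s["opening"]*85,1))
r.hold(.3);s=sensors.get_state();P(s);z=s["tcp_pos"][2]
print(r.move_linear([467.0,116.6,250.4],v=6,force_limit=10));P(sensors.get_state());r.hold(.5);P(sensors.get_state())
d=optics.grab_frame("side");np.savez("s3.npz",**d)
for n in("s1.npz","s2.npz","s3.npz"):
    q=np.load(n);W=cloud(q);f=q["frame"].astype(int)
    m=np.zeros((400,640),np.uint8);m[212:252,265:325]=(f[212:252,265:325].max(2)<75)
    yy,xx=np.nonzero(m);print(n,"foot px bbox",xx.min(),xx.max(),yy.max(),len(xx))
    # head block bottom/top on the face towards the camera
    k=(np.hypot(W[...,0]-450,W[...,1]-119)<22)&(f.max(2)<60)&(W[...,2]>122); H=W[k];
    g=np.hypot(W[...,0]-466,W[...,1]-115.5)<19
    col=[(z,int((g&(abs(W[...,2]-z)<4)).sum()),np.round(np.nanmean(W[g&(abs(W[...,2]-z)<4)][:,:2],axis=0)) if (g&(abs(W[...,2]-z)<4)).any() else 0) for z in(60,90,140,200)]
    print(np.percentile(H[:,2],[1,99]).round(1),col)
```

```text
14.24 [466.59 116.5  248.7 ] [ 5.6 -0.1 -3.3] 33.4
False
14.87 [466.74 116.49 250.25] [ 3.4 -0.6 -5.3] 33.1
15.37 [466.79 116.5  250.24] [ 2.6 -0.9 -6.3] 33.4
s1.npz foot px bbox 271 314 250 957
[131.5 331.2] [(60, 19, array([455., 119.])), (90, 8, array([452., 121.])), (140, 0, 0), (200, 1, array([458., 103.]))]
s2.npz foot px bbox 271 314 249 916
[176.  534.7] [(60, 22, array([456., 121.])), (90, 7, array([452., 123.])), (140, 20, array([457., 118.])), (200, 16, array([458., 118.]))]
s3.npz foot px bbox 271 314 249 918
[176.1 536. ] [(60, 23, array([455., 121.])), (90, 9, array([453., 122.])), (140, 18, array([457., 118.])), (200, 17, array([459., 119.]))]
```

Run:
```python
from bench import *
from h import *
P=lambda s:print(round(s["clock"],2),s["tcp_pos"].round(2),s["wrist_force"].round(1))
for z in(251,251.7,252.4,253.1,253.8):
    h=r.move_linear([467,116.6,z],v=5,force_limit=12);r.hold(.15);s=sensors.get_state();P(s)
    if h or s["wrist_force"][2]<-14: break
r.hold(.5);P(sensors.get_state())
d=optics.grab_frame("side");np.savez("s4.npz",**d)
cv2.imwrite("pics/s4.png",cv2.resize(d["frame"][150:260,240:360][:,:,::-1],None,fx=5,fy=5,interpolation=cv2.INTER_CUBIC))
q=np.load("s1.npz");a=q["frame"].astype(int)[235:255,262:325];b=d["frame"].astype(int)[235:255,262:325];print("foot diff px",(abs(a-b).max(2)>40).sum())
```

```text
15.83 [466.48 116.51 250.37] [  4.2  -0.1 -16.5]
16.33 [466.32 116.49 250.49] [  2.7   1.2 -21.5]
foot diff px 155
```

View pics/s4.png

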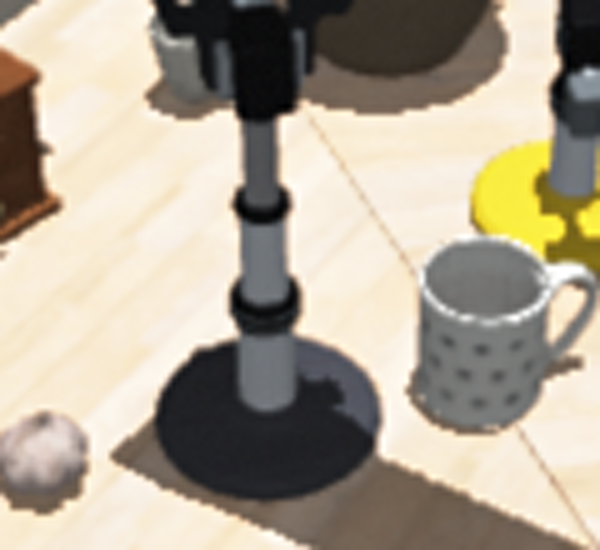

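The second stop is felt clearly: the pull rose from 9 to 21 N at a rise of 120.5 mm, with the foot still flat in the picture at (268,415). That's close to the lift-off load, so I'll ease down about 1 mm, check it is steady, and hand in.

Run:
```python
from bench import *
from h import *
P=lambda s:print(round(s["clock"],2),s["tcp_pos"].round(2),s["wrist_force"].round(1),round(s["opening"]*85,1))
r.move_linear([466.7,116.5,249.7],v=5)
for _ in range(3): r.hold(.4);P(sensors.get_state())
d=optics.grab_frame("side")
a=np.load("s1.npz")["frame"].astype(int)
for f in(a,d["frame"].astype(int)):
    m=f[212:256,262:328].max(2)<75;yy,xx=np.nonzero(m);print("foot",xx.min()+262,xx.max()+262,yy.max()+212)
    m=(f[225:260,230:262].min(2)<0)
fz=sensors.get_state()["wrist_force"][2]
if -14<fz<0: job.finish_job();print("handed in")
```

```text
17.2 [466.88 116.44 250.11] [-1.5 -2.8 -3.3] 33.1
17.6 [466.84 116.45 249.76] [-2.2 -3.1 -3.2] 33.4
18.0 [466.77 116.45 249.71] [-1.2 -2.9 -3.3] 33.2
foot 271 314 250
foot 271 314 249
the job is handed in; nothing more can be done
handed in
```

The monopod is drawn out to full height and the job is handed in, with the gripper still closed on the head. I found the head in the side and wrist views, at about (466, 115.5) mm with a yaw of about -12.8°, and pinched it along y. The button was pressed in: jaw opening read about 33 mm, against 36 mm expected pressed and 42 mm out. I then pulled straight up in force-guarded stages.

**Pull forces:**

| Stage | Rise (mm) | Pull (N) |
|---|---|---|
| Thin pole sliding | up to about 54 | about 3 |
| Middle tube following | 66 to 112 | about 9 |
| Second stop | about 120 | 21.5 |

The 21.5 N was close to what would lift the foot, so I eased down about 0.8 mm before handing in.

**Last checks:** the head was steady at a rise of 119.8 mm with 3.3 N of pull and the grip closed. The foot's outline in the side image matched the picture from before the pull to within one pixel. Garlic and spotted mug looked unmoved; I did not re-check the other bystanders.

**Checks that disagreed:**
- **Second stop:** the first guarded stop there eased back to about 3 N, so I repeated the pull to confirm it.
- **Foot comparison:** a raw pixel difference over the foot showed 155 changed pixels. I put this down to the gripper's shadow, since the outline itself had not moved.

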